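# Feed a tin into the lidded tin box with its lever, and ease the lid shut

## Robot

A 7-joint arm with a two-finger parallel gripper is mounted at the origin on a cart in front of the work surface, level with it; the furniture and walls round the work are solid. World frame = base frame: x ahead of the robot, y to its left, z up, the work surface at z = 0. Lengths are in m, angles in rad, forces in N, time in s.
With the tool pointing down it reaches from about 0.4 to 0.875 m from the base axis. Payload 6.5 kg.
Tool frame: the origin (TCP) lies on the centre line of the jaws, within the pads' length; the fingertips stand 19 mm ahead of it and the grasp point (between the pads) is the TCP; z points along the fingers, y is the line along which they close (so a half turn about z gives the same grasp; the last joint's range is limited). The gripper opens to 88 mm and grips with 3 to 60 N. Pads are 18 mm wide; open, the fingers measure 123 mm over their backs; the gripper's body (75 mm by 187 mm) begins 45 mm behind the grasp point.
Start: joints at [-1.24, 0.536, -0.004, 1.538, 0.003, 1.067, -0.071], TCP at [0.251, 0.599, 0.258] pointing down, gripper open.
Joint ranges: [-2.7, 2.7], [-0.37, 2.16], [-1.27, 1.26], [0.24, 2.4], [-1.31, 4.45], [0.19, 1.91], [-2.76, 2.76]. Speed limits (rad/s): [2.39, 2.39, 3.14, 3.14, 3.14, 3.14, 3.14].

## Interface

Orientations are given as a 3x3 rotation matrix whose columns are the frame's x, y, z axes.
In Python, from workcell import ctrl gives the robot as it stands.
- The arm moves only by the tool move_arm, never from a script. Its argument "steps" is text: rows parted by semicolons, each of 6 numbers parted by spaces: the shift along the tool's x, y, z in units of 15 cm (1.0 is 15 cm), then the turn, a rotation vector about the tool's x, y, z in units of 90 degrees (1.0 is 90 degrees). A call has 1 to 5 rows; each row shifts and turns the commanded pose from where the row before left it, along the tool's axes as they then stand; what a row does not reach is not made up. A row lasts 1/8 s, in which the tool goes at most 62.5 mm and 10.7 degrees, less where a joint would pass 70% of its speed; a pose out of reach is approached as far as the arm can. A call with a number of a shift or a turn outside -1 to 1 is refused whole. A call with a gripper value outside its range is refused whole. "hand" is the gripper command: -1 is fully open, 1 is shut, values between are in proportion, set as the call begins (left out, the last holds). The fingers move at their own pace and stop on an object; "force" is the grip in N (left out, the last holds). Time passes only in rows, so rows that do not move let the fingers close. It gives the time, the measured TCP pose, the force, the opening and the grip force at its end, in the units of the state.
- ctrl.get_obs(): the state, without advancing time (a new reading comes with each control period).
- ctrl.snapshot(name): name is "scene" or "top"; returns the picture (400x640x3 uint8, red, green, blue); there is no depth.
- ctrl.camera_model(name): a dict with "fx", "fy", "cx", "cy" (pixels), "world_from_camera" (4x4, takes a point from camera to world coordinates). Camera axes: x right, y down, z forward; pixel columns grow to the right and rows downward; lengths in m; the calibration is good to about 2 mm. A picture is of the moment at which its call begins. camera_model takes no time and is no camera call.
- ctrl.close_job(): hands the job in; it is judged then, once.
The state is a dict: "t": time; "joint_positions": joint angles; "qd": joint speeds; "effort": joint torques, N m; "position": TCP position; "orientation": TCP orientation; "contact_force": force on the tool from outside, world axes, zero at the start; "ft_torque": the same for the moment, N m; "finger_gap": finger opening in m; "gripper_force": force on a finger pad.
Only numpy, scipy, OpenCV 4.12 (cv2) and the standard library are available. Lean on these libraries where they do the work, as an engineer would, in place of code of your own. Each camera call takes 0.05 s, during which the arm holds its last target. There are 200 camera calls.

## Task

Put the tin away: with closed fingertips press the lever at the front of the white box all the way down, so that the lid lifts and the tin waiting on the chute rolls into the box by itself. Once the tin is in, keep your fingertips on the lever and let it up slowly, so that the lid comes down gently without dropping or slamming, until it is fully shut; then leave the lever. Do not touch the lid or the tin, grip or lift nothing, and leave everything else where it stands.

Things in the scene. Friction and masses are not known exactly. Their poses are not given: they have to be found in the camera images.
- keeper: white storage box, 130 mm deep (x), 170 mm wide (y), 170 mm high, fixed on the worktop. Origin: centre of its underside; x to its back (the lid's hinge), y to the steel chute that slopes up and away from its left wall to y = 198 mm, z up. The lid's flap shuts the chute. The lever stands out at the front (-x). All of it moves and turns as one between starts (yaw within 23 degrees).
- lever (a joint): angle of the front lever, rad: 0 up (at rest), grows as it is pressed, 0.38 fully down at its stop. Its pivot lies along the box's y axis at x = -78, z = 85 mm in the box frame. Pressing the middle of the paddle takes about 6 N. With no finger on it the lid's weight swings it up again at once, and the lid slams.
- paddle_mid (a point): centre of the top face of the lever's paddle, a flat dark plate 36 mm wide (y), 46 mm deep (x), 8 mm thick, 90 mm from the pivot. At rest it is tilted up toward its free end by 0.15 rad, this point at x = -167, z = 98 mm in the box frame; fully down, tilted 0.23 rad the other way, at x = -166, z = 64 mm. Site x points along the paddle to the pivot, z out of its top.
- paddle: the lever's paddle, as above; origin on the lever's pivot. Fingertips may press it.
- lid (a joint): angle of the lid, rad: 0 shut, about 1.0 fully open; it follows the lever at 2.65 times the lever's angle. Coming down gently means slower than 2 rad/s at all times (paddle rising under 65 mm/s).
- lid_panel: steel lid, 142 x 180 mm, with a flap that shuts the chute; origin on the hinge at the box's back rim, 172 mm above the worktop. The front edge rises to about 0.29 m and swings back, away from the lever.
- tin_mid (a point): middle of the tin: a food tin 75 mm in diameter, 58 mm long, lying on the chute with its axis along the box's x, held back by the lid's flap. It starts at about x = -18, y = 129, z = 133 mm in the box frame; once the lid is mostly open it rolls in within a second or so; in the box its middle is 34 to 43 mm above the worktop.
- tin: the same tin; origin at the middle of its bottom end, z along its axis
- mug: green and white mug, 78 x 109 x 101 mm, standing to the right of the box; origin under its centre
- sauce_jar: jar with a red filling and a white lid, 66 mm across, 100 mm high, standing to the left of the lever; origin under its centre
- pepper_mill: wooden pepper mill, 58 mm across, 170 mm high, standing at the right, beyond the mug; origin under its centre
- canister: white lidded canister, 120 mm across, 167 mm high, standing at the right; origin under its centre
There are look-alikes about, which are no part of the job. What is shaped like the tin but brown or orange is not meant.

How it is judged:
On the way, in this order (a step that is already met when the one before it is completed fails the run):
1. the lever is pressed down so that the lid stands open (over 0.9 rad) and the tin has rolled into the box (value of joint lid above 0.9 rad and contact force between the fingers and paddle above 0.3 N and z of tin_mid in the frame of keeper below 0.09 m and x of tin_mid in the frame of keeper between -0.08 and 0.08 m and y of tin_mid in the frame of keeper between -0.08 and 0.08 m), for 0.2 s.
2. on the way down, with the lid less than half open (under 0.5 rad), the fingertips still ride on the lever (value of joint lid between 0.03 and 0.5 rad and contact force between the fingers and paddle above 0.3 N), for 0.1 s.
At the end, for the whole second after the job is handed in: The tin lies still inside the box (its middle within the box's outline and under 90 mm above the worktop), the lid is shut (within 0.04 rad) and the lever up (within 0.02 rad), and the mug, jar, mill and canister are within 20 mm of where they stood (z of tin_mid in the frame of keeper below 0.09 m and x of tin_mid in the frame of keeper between -0.08 and 0.08 m and y of tin_mid in the frame of keeper between -0.08 and 0.08 m and value of joint lid below 0.04 rad and value of joint lever below 0.02 rad and linear speed of tin below 0.03 m/s and distance of each of mug, sauce_jar, pepper_mill, canister from where it was at the start of the episode below 0.02 m); the robot touches nothing.
It fails at once if the lid falls faster than 2 rad/s (velocity of joint lid below -2 rad/s).
It fails at once if the robot touches the lid (contact force between any of the fingers, the arm and lid_panel above 0.5 N).
It fails at once if the robot touches the tin (contact force between any of the fingers, the arm and tin above 0.5 N).
It fails at once if the paddle is taken between the fingers instead of being pressed from above (the grasp point comes down level with it) (z of the grasp point in the frame of paddle_mid between -0.03 and 0.004 m and x of the grasp point in the frame of paddle_mid between -0.035 and 0.035 m and y of the grasp point in the frame of paddle_mid between -0.035 and 0.035 m).
It fails at once if a bystander is moved more than 20 mm or lifted or knocked over (distance of any of mug, sauce_jar, pepper_mill, canister from where it was at the start of the episode above 0.02 m or angle between any of mug, sauce_jar, pepper_mill, canister's own z axis and vertical above 0.3 rad).
It also fails if it takes over 45 s, if anything falls off the work surface, if the arm or the gripper's body presses on something with over 40 N, if the wrist force passes 120 N, or if a joint passes its speed limit or range.

## Working session

There is one attempt and no reset: what is moved stays moved. The work goes in short steps, Python scripts to look and compute and a tool call to move; the robot and the scene stay as the last step left them, time stands still between calls to the robot, and variables do not carry over. Pictures are saved under pics/ and viewed, at most 10 in all, crops included, and the job is handed in when it is done.

Besides the shell and the picture viewer there is one more tool, called after "Request:" as a command line: name --argument value ..., lists and objects as JSON in quotes. move_arm: Moves the arm, as the interface text tells. Its arguments: {"type":"object","properties":{"steps":{"type":"string"},"hand":{"type":"number"},"force":{"type":"number"}},"required":["steps"]}

```bash
mkdir -p pics; python3 - <<'E'
from workcell import ctrl
import cv2
for n in("scene","top"):
    cv2.imwrite(f"pics/{n}0.png",ctrl.snapshot(n)[:,:,::-1]); c=ctrl.camera_model(n); print(n,c)
o=ctrl.get_obs(); print(o['t'],o['position'],o['orientation'],o['finger_gap'])
E
```

```text
scene {'fx': 479.6186832758729, 'fy': 479.6186832758729, 'cx': 320.48771641651916, 'cy': 206.29688865888676, 'world_from_camera': array([[ 0.4861221 , -0.47997427,  0.73028077, -0.76407476],
       [-0.87372249, -0.28335074,  0.39537498, -0.73604385],
       [ 0.01715578, -0.83026325, -0.55710737,  1.12426485],
       [ 0.        ,  0.        ,  0.        ,  1.        ]])}
top {'fx': 392.80277718385724, 'fy': 392.80277718385724, 'cx': 318.4629085266478, 'cy': 197.3368840800187, 'world_from_camera': array([[ 0.39278866, -0.87137019,  0.29399161,  0.19554427],
       [-0.91962496, -0.37309539,  0.12284041, -0.17732501],
       [ 0.00264745, -0.31861234, -0.94788141,  1.2882617 ],
       [ 0.        ,  0.        ,  0.        ,  1.        ]])}
0.1 [0.25103951 0.59902006 0.25693342] [[-9.22318589e-01  3.86430071e-01 -4.70557447e-04]
 [ 3.86430337e-01  9.22317466e-01 -1.44419322e-03]
 [-1.24076336e-04 -1.51384393e-03 -9.99998846e-01]] 0.08842725931919496
```

View pics/scene0.png

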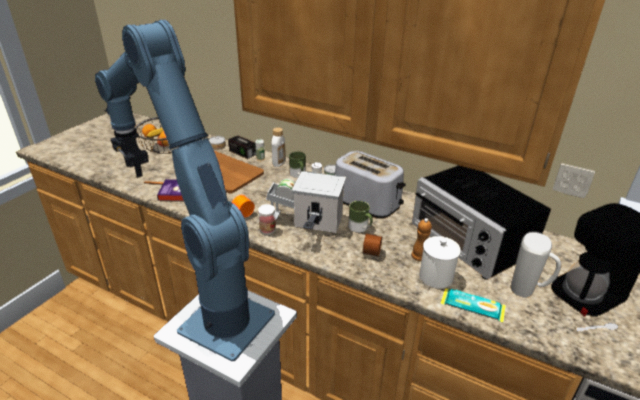

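View pics/top0.png

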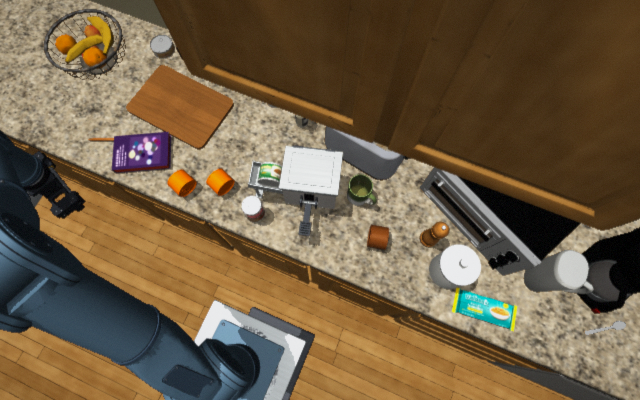

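Scene: the white box is at (320,203), with its lever at (313,217). Top: box at (311,172), lever paddle at about (305,226), and the green/white tin on the chute at (269,173). The tin look-alikes are orange at (180,182) and (220,181) and brown at (378,237) in the top view. I choose the only white box with a dark lever and will check it in a close crop.

```bash
python3 - <<'E'
import cv2,numpy as np
a=cv2.imread("pics/top0.png")[135:255,235:385]; b=cv2.imread("pics/scene0.png")[160:250,250:380]
a=cv2.resize(a,None,fx=5,fy=5,interpolation=cv2.INTER_CUBIC); b=cv2.resize(b,None,fx=6,fy=6,interpolation=cv2.INTER_CUBIC)
cv2.imwrite("pics/ca.png",a);cv2.imwrite("pics/cb.png",b)
E
```

```text
(no output)
```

View pics/ca.png

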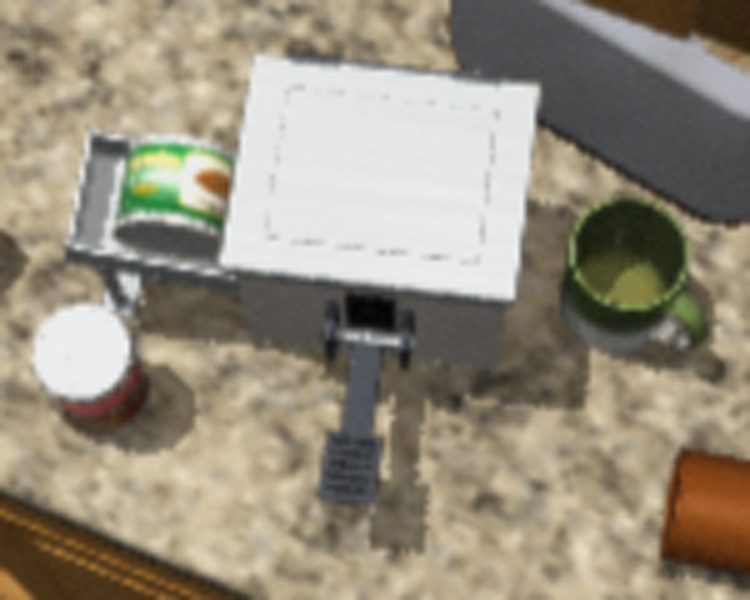

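View pics/cb.png

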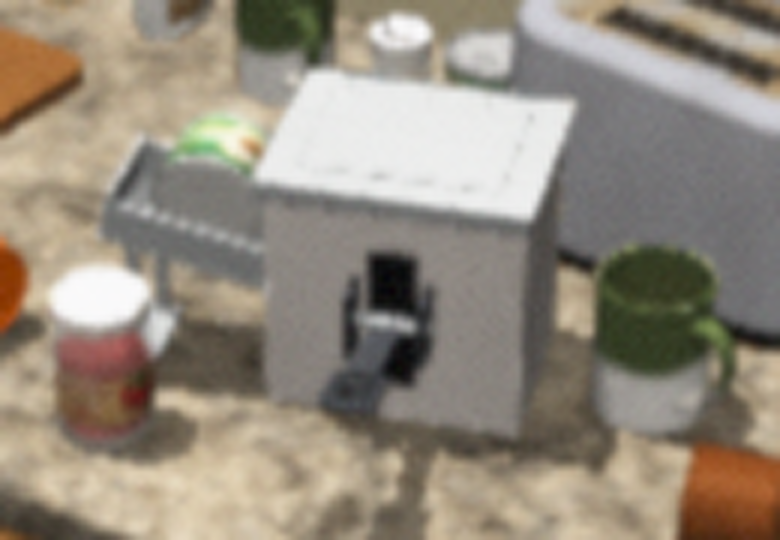

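The crops confirm it: white box with its chute and green tin, and the dark paddle centred at crop A (350,467) / crop B (357,390). The jar is left of the lever and the mug is right of the box.

```bash
cat > h.py <<'E'
import numpy as np
from scipy.optimize import least_squares
from workcell import ctrl
C={n:ctrl.camera_model(n) for n in("scene","top")}
def proj(n,P):
    c=C[n];T=np.linalg.inv(c["world_from_camera"]);p=np.atleast_2d(P)@T[:3,:3].T+T[:3,3]
    return p[:,:2]/p[:,2:]*[c["fx"],c["fy"]]+[c["cx"],c["cy"]]
def tri(a,b):  # top px, scene px
    return least_squares(lambda X:np.r_[proj("top",X)[0]-a,proj("scene",X)[0]-b],[.6,0,.1])
E
python3 - <<'E'
from h import *
A=lambda p:np.array(p)/5.+[234.6+0,134.6]
B=lambda p:np.array(p)/6.+[249.58,159.58]
la=A([(255,57),(540,86),(515,298),(222,265)]);lb=B([(315,72),(577,100),(533,220),(257,182)])
pa=A([(330,433),(382,433),(372,502),(318,495)]);pb=B([(345,370),(392,376),(375,412),(322,405)])
X=[tri(a,b) for a,b in zip(la,lb)];L=np.array([r.x for r in X]);print(L.round(4),[round(r.cost,2) for r in X])
X=[tri(a,b) for a,b in zip(pa,pb)];P=np.array([r.x for r in X]);print(P.round(4),[round(r.cost,2) for r in X],P.mean(0))
c,s=np.cos(.15),np.sin(.15)
pad=np.array([[-167+dx*c,dy,98-dx*s] for dx,dy in((23,18),(23,-18),(-23,-18),(-23,18))])/1e3
def W(q,p):
    R=np.array([[np.cos(q[2]),-np.sin(q[2]),0],[np.sin(q[2]),np.cos(q[2]),0],[0,0,1]]);return p@R.T+[q[0],q[1],0]
def lid(h,x0): return np.array([[x0,.09,h],[x0,-.09,h],[x0-.142,-.09,h],[x0-.142,.09,h]])
def f(q): return np.r_[(proj("top",W(q,lid(q[3],q[4])))-la).ravel(),(proj("scene",W(q,lid(q[3],q[4])))-lb).ravel(),(proj("top",W(q,pad))-pa).ravel(),(proj("scene",W(q,pad))-pb).ravel()]
r=least_squares(f,[.65,0,0,.175,.067]);print(r.x,r.cost,r.fun.reshape(-1,2).round(1).tolist())
q=r.x
m=W(q,np.array([[-.167,0,.098]]))[0];print("mid",m,"down",W(q,np.array([[-.166,0,.064]])))
o=ctrl.get_obs();R=o['orientation'];print("tool-frame delta to mid+0.06",R.T@(m+[0,0,.06]-o['position']))
E
```

```text
[[ 0.6576  0.1255  0.1748]
 [ 0.7069 -0.0456  0.1793]
 [ 0.5743 -0.083   0.172 ]
 [ 0.5244  0.0869  0.1727]] [np.float64(1.12), np.float64(0.51), np.float64(0.33), np.float64(0.86)]
[[ 0.4732 -0.0053  0.0933]
 [ 0.4858 -0.0338  0.0913]
 [ 0.4416 -0.0467  0.0969]
 [ 0.4329 -0.0142  0.0956]] [np.float64(1.8), np.float64(0.66), np.float64(0.88), np.float64(1.15)] [ 0.45836705 -0.02498519  0.0942769 ]
[0.6170254  0.02131939 0.2859903  0.1738045  0.07051599] 11.033491989461734 [[0.6, -0.6], [0.8, -0.2], [1.2, 0.2], [0.4, 0.1], [-1.4, -0.1], [-0.6, 0.9], [-0.1, -0.1], [-1.4, -0.2], [0.3, -0.7], [1.3, 0.6], [1.5, 0.4], [0.7, 0.4], [-2.1, -0.6], [-0.5, -0.2], [-0.5, -0.6], [-1.4, -0.8]]
mid [ 0.45680848 -0.02579259  0.098     ] down [[ 0.45776787 -0.02551048  0.064     ]]
tool-frame delta to mid+0.06 [-0.43121884 -0.49661053  0.09973883]
```

Request:
move_arm --steps "-0.24 -0.276 0 0 0 0; -0.24 -0.276 0 0 0 0; -0.24 -0.276 0 0 0 0; -0.24 -0.276 0 0 0 0; -0.24 -0.276 0 0 0 0" --hand 1 --force 20

```text
t: 0.72
position: [0.3375, 0.3371, 0.2576]
orientation: [[-0.922, 0.386, -0.0], [0.386, 0.922, -0.0], [-0.0, -0.0, -1.0]]
contact_force: [0.6, 0.3, 1.1]
finger_gap: 0.0405
gripper_force: 0.0
```

Request:
move_arm --steps "-0.24 -0.276 0 0 0 0; -0.24 -0.276 0 0 0 0; -0.24 -0.276 0 0 0 0; -0.24 -0.276 0 0 0 0; -0.24 -0.276 0 0 0 0"

```text
t: 1.35
position: [0.4234, 0.0768, 0.2578]
orientation: [[-0.922, 0.386, 0.0], [0.386, 0.922, 0.0], [-0.0, 0.0, -1.0]]
contact_force: [0.9, 0.8, 0.2]
finger_gap: 0.0003
gripper_force: 0.0
```

Request:
move_arm --steps "-0.24 -0.276 0 0 0 0; -0.24 -0.276 0 0 0 0; 0 0 0 0 0 -0.1; 0 0 0 0 0 -0.1; 0 0 0 0 0 -0.1"

```text
t: 1.98
position: [0.4574, -0.0258, 0.2575]
orientation: [[-0.997, -0.079, -0.001], [-0.079, 0.997, -0.0], [0.001, -0.0, -1.0]]
contact_force: [0.4, -0.2, 0.2]
finger_gap: 0.0004
gripper_force: 0.0
```

Request:
move_arm --steps "0 0 0 0 0 -0.1; 0 0 0 0 0 -0.034; 0 0 0 0 0 0"

```text
t: 2.35
position: [0.4574, -0.0257, 0.2576]
orientation: [[-0.96, -0.28, -0.0], [-0.28, 0.96, 0.0], [0.0, 0.0, -1.0]]
contact_force: [0.3, 0.1, -0.4]
finger_gap: 0.0006
gripper_force: 0.0
```

```bash
cat > st.py <<'E'
from h import *
o=ctrl.get_obs();R=o['orientation'];p=o['position']
m=np.array([.4572,-.0256,.097])
print(o['t'],p.round(4),R.round(3).tolist(),"gap",o['finger_gap'],"F",np.round(o['contact_force'],2))
print("tip z",(p+R[:,2]*.019)[2],"to mid, tool units",(R.T@(m-p-R[:,2]*.019)/.15).round(4), "yaw err deg",np.degrees(np.arctan2(R[1,1],R[0,1]))-106.4)
E
python3 st.py
```

```text
2.35 [ 0.4574 -0.0257  0.2576] [[-0.96, -0.28, -0.0], [-0.28, 0.96, 0.0], [0.0, 0.0, -1.0]] gap 0.0006078488730664122 F [ 0.29  0.12 -0.36]
tip z 0.23855080340654083 to mid, tool units [9.000e-04 8.000e-04 9.437e-01] yaw err deg -0.11085341188433517
```

Request:
move_arm --steps "0 0 0.25 0 0 0; 0 0 0.25 0 0 0; 0 0 0.2 0 0 0; 0 0 0.1 0 0 0; 0 0 0 0 0 0"

```text
t: 2.98
position: [0.4573, -0.0257, 0.1373]
orientation: [[-0.96, -0.281, -0.002], [-0.281, 0.96, -0.0], [0.002, 0.0, -1.0]]
contact_force: [-0.7, 0.4, 0.1]
finger_gap: 0.0007
gripper_force: 0.0
```

```bash
python3 st.py; python3 - <<'E'
from workcell import ctrl
import cv2,numpy as np
a=ctrl.snapshot("top")[135:255,235:335,::-1]; b=ctrl.snapshot("scene")[130:250,250:350,::-1]
cv2.imwrite("pics/c1.png",cv2.resize(np.hstack([a,b]),None,fx=4,fy=4,interpolation=cv2.INTER_CUBIC))
E
```

```text
2.975 [ 0.4573 -0.0257  0.1373] [[-0.96, -0.281, -0.002], [-0.281, 0.96, -0.0], [0.002, 0.0, -1.0]] gap 0.0007122257239976931 F [-0.73  0.38  0.07]
tip z 0.11827506443775686 to mid, tool units [-0.0003  0.0006  0.1418] yaw err deg -0.10505148450958757
```

View pics/c1.png

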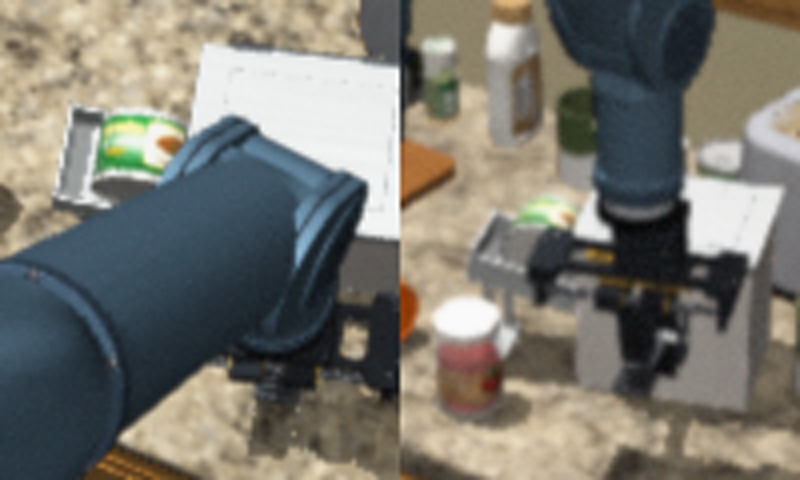

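The closed fingertips hang right over the paddle at about (635,370) in the right half, and lid and tin are clear. Pressing.

Request:
move_arm --steps "0 0 0.08 0 0 0; 0 0 0.04 0 0 0; 0 0 0.03 0 0 0; 0 0 0.03 0 0 0; 0 0 0.03 0 0 0"

```text
t: 3.7
position: [0.4567, -0.0259, 0.1061]
orientation: [[-0.96, -0.281, -0.002], [-0.281, 0.96, 0.0], [0.002, 0.001, -1.0]]
contact_force: [-3.4, 0.1, 7.1]
finger_gap: 0.0007
gripper_force: 3.6
```

Request:
move_arm --steps "0 0 0.03 0 0 0; 0 0 0.03 0 0 0; 0 0 0.03 0 0 0; 0 0 0.02 0 0 0; 0 0 0 0 0 0"

```text
t: 4.32
position: [0.4579, -0.0256, 0.0897]
orientation: [[-0.96, -0.281, 0.0], [-0.281, 0.96, 0.0], [-0.0, 0.0, -1.0]]
contact_force: [-1.1, 0.7, 3.6]
finger_gap: 0.0002
gripper_force: 1.9
```

```bash
python3 st.py
```

```text
4.325 [ 0.4579 -0.0256  0.0897] [[-0.96, -0.281, 0.0], [-0.281, 0.96, 0.0], [-0.0, 0.0, -1.0]] gap 0.00023456161860151313 F [-1.07  0.68  3.64]
tip z 0.07073879647809166 to mid, tool units [ 0.0046  0.0012 -0.1751] yaw err deg -0.07328621827161896
```

Request:
move_arm --steps "0 0 0.015 0 0 0; 0 0 0.015 0 0 0; 0 0 0.01 0 0 0; 0 0 0 0 0 0"

```text
t: 4.82
position: [0.4588, -0.0254, 0.0852]
orientation: [[-0.96, -0.281, 0.002], [-0.281, 0.96, 0.001], [-0.002, 0.0, -1.0]]
contact_force: [-4.6, 1.4, 22.9]
finger_gap: 0.0001
gripper_force: 11.7
```

Request:
move_arm --steps "0 0 0 0 0 0; 0 0 0 0 0 0; 0 0 0 0 0 0; 0 0 0 0 0 0; 0 0 0 0 0 0"

```text
t: 5.45
position: [0.4588, -0.0254, 0.0853]
orientation: [[-0.96, -0.281, 0.002], [-0.281, 0.96, 0.001], [-0.002, 0.0, -1.0]]
contact_force: [-4.5, 1.2, 21.3]
finger_gap: 0.0008
gripper_force: 11.5
```

Request:
move_arm --steps "0 0 0 0 0 0; 0 0 0 0 0 0; 0 0 0 0 0 0; 0 0 0 0 0 0; 0 0 0 0 0 0"

```text
t: 6.08
position: [0.4588, -0.0254, 0.0852]
orientation: [[-0.96, -0.281, 0.002], [-0.281, 0.96, 0.001], [-0.002, 0.0, -1.0]]
contact_force: [-4.2, 0.7, 23.3]
finger_gap: 0.0009
gripper_force: 11.5
```

```bash
python3 st.py; python3 - <<'E'
from workcell import ctrl
import cv2,numpy as np
a=ctrl.snapshot("top")[115:235,235:355,::-1]; b=ctrl.snapshot("scene")[130:250,250:350,::-1]
cv2.imwrite("pics/c2.png",cv2.resize(np.hstack([a,b]),None,fx=3.6,fy=3.6,interpolation=cv2.INTER_CUBIC))
E
```

```text
6.075 [ 0.4588 -0.0254  0.0852] [[-0.96, -0.281, 0.002], [-0.281, 0.96, 0.001], [-0.002, 0.0, -1.0]] gap 0.0009022483587544167 F [-4.19  0.71 23.25]
tip z 0.06624726741102425 to mid, tool units [ 0.0103  0.0017 -0.205 ] yaw err deg -0.07615247622220522
```

View pics/c2.png

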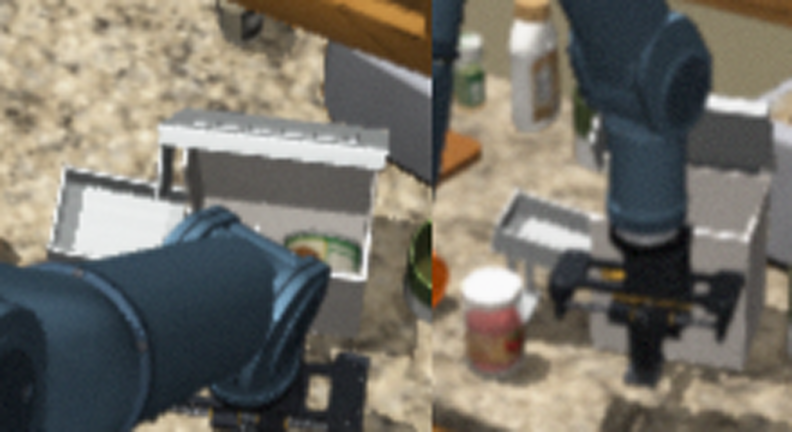

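The chute is empty and the tin lies in the box at (320,250), with the lid open. Letting the lever up slowly.

Request:
move_arm --steps "0 0 -0.01 0 0 0; 0 0 -0.012 0 0 0; 0 0 -0.013 0 0 0; 0 0 -0.013 0 0 0; 0 0 -0.013 0 0 0"

```text
t: 6.8
position: [0.4574, -0.0257, 0.0929]
orientation: [[-0.96, -0.281, -0.001], [-0.281, 0.96, -0.0], [0.001, 0.0, -1.0]]
contact_force: [0.3, 0.0, 2.9]
finger_gap: 0.0004
gripper_force: 1.7
```

Request:
move_arm --steps "0 0 -0.013 0 0 0; 0 0 -0.013 0 0 0; 0 0 -0.013 0 0 0; 0 0 -0.013 0 0 0; 0 0 -0.013 0 0 0"

```text
t: 7.42
position: [0.457, -0.0258, 0.1026]
orientation: [[-0.96, -0.281, -0.001], [-0.281, 0.96, -0.0], [0.001, 0.0, -1.0]]
contact_force: [-3.2, -1.1, 5.2]
finger_gap: 0.0001
gripper_force: 2.2
```

Request:
move_arm --steps "0 0 -0.013 0 0 0; 0 0 -0.013 0 0 0; 0 0 -0.013 0 0 0; 0 0 -0.013 0 0 0; 0 0 -0.013 0 0 0"

```text
t: 8.05
position: [0.4579, -0.0256, 0.1126]
orientation: [[-0.96, -0.281, 0.001], [-0.281, 0.96, 0.0], [-0.001, -0.0, -1.0]]
contact_force: [-2.3, -0.5, 4.3]
finger_gap: 0.0005
gripper_force: 2.4
```

Tip at 0.0936 with 6 to 8 mm to go; still in contact.

Request:
move_arm --steps "0 0 -0.013 0 0 0; 0 0 -0.01 0 0 0; 0 0 -0.01 0 0 0; 0 0 -0.01 0 0 0; 0 0 -0.01 0 0 0"

```text
t: 8.68
position: [0.4578, -0.0256, 0.1203]
orientation: [[-0.96, -0.281, 0.0], [-0.281, 0.96, -0.0], [-0.0, -0.0, -1.0]]
contact_force: [0.6, 0.6, -0.0]
finger_gap: 0.0006
gripper_force: 0.0
```

Request:
move_arm --steps "0 0 -0.01 0 0 0; 0 0 -0.01 0 0 0; 0 0 -0.01 0 0 0; 0 0 -0.01 0 0 0; 0 0 0 0 0 0"

```text
t: 9.3
position: [0.4578, -0.0257, 0.1265]
orientation: [[-0.96, -0.281, 0.0], [-0.281, 0.96, 0.0], [-0.0, -0.0, -1.0]]
contact_force: [-0.8, 0.0, -1.1]
finger_gap: 0.0004
gripper_force: 0.0
```

Off the lever. Lifting clear and backing off, then a check.

Request:
move_arm --steps "0 0 -0.1 0 0 0; 0 0 -0.2 0 0 0; 0 0 -0.3 0 0 0; 0 0 -0.3 0 0 0; 0 0 0 0 0 0"

```text
t: 9.93
position: [0.4598, -0.0257, 0.2652]
orientation: [[-0.96, -0.281, 0.008], [-0.281, 0.96, 0.001], [-0.008, -0.001, -1.0]]
contact_force: [-0.8, -1.2, -0.9]
finger_gap: 0.0002
gripper_force: 0.0
```

Request:
move_arm --steps "0 0.3 0 0 0 0; 0 0.3 0 0 0 0; 0 0.3 0 0 0 0; 0 0.2 0 0 0 0; 0 0 0 0 0 0"

```text
t: 10.55
position: [0.4101, 0.1344, 0.2608]
orientation: [[-0.958, -0.285, -0.001], [-0.285, 0.958, -0.0], [0.001, 0.0, -1.0]]
contact_force: [0.0, -0.4, 0.0]
finger_gap: 0.0002
gripper_force: 0.0
```

```bash
python3 st.py; python3 - <<'E'
from workcell import ctrl
import cv2,numpy as np
a=ctrl.snapshot("top")[115:255,235:395,::-1]; b=ctrl.snapshot("scene")[130:270,250:390,::-1]
cv2.imwrite("pics/c3.png",cv2.resize(np.hstack([a,b]),None,fx=2.6,fy=2.6,interpolation=cv2.INTER_CUBIC))
E
```

```text
10.55 [0.4101 0.1344 0.2608] [[-0.958, -0.285, -0.001], [-0.285, 0.958, -0.0], [0.001, 0.0, -1.0]] gap 0.0002466688579576626 F [ 0.02 -0.44  0.01]
tip z 0.24183754624004183 to mid, tool units [ 0.0021 -1.1123  0.9653] yaw err deg 0.1789781857067254
```

View pics/c3.png

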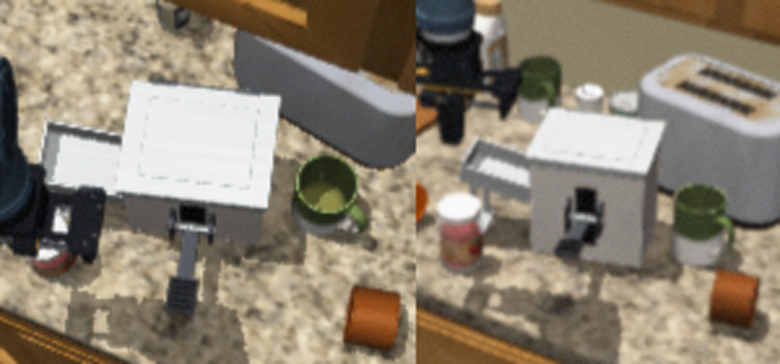

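The lid is shut, the lever is up at (182,295), the chute is empty, and the jar and mug stand where they were. Handing in.

```bash
python3 -c "
from workcell import ctrl
print(ctrl.close_job())"
```

```text
the job is handed in; nothing more can be done
None
```

The job is handed in (no verdict came back): the tin rolled into the box, the lid was let down slowly with the fingertips on the lever, and the last pictures show it shut with the lever up and nothing nearby disturbed.

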